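Load the slide tray past the reader's gate

TASK

Load the slide tray into the reader by fingertip alone, without lifting it: press the long thumb plate beside the lane down with one fingertip, so that the gate swings up, and keep it down while the other fingertip pushes the tray by the upright plate on its handle, under the open gate and home against the stop in the bay. The slides have wet cover slips, so the gate must never touch the tray on its way. Then take the fingers away so that the gate drops shut behind the tray, and leave the other things on the bench where they are.

Things in the scene. Friction and masses are not known exactly. Their poses are not given: they have to be found in the camera images.
- reader: fixed slide reader with its loading lane, 400 mm long. Origin: on the table top, mid-lane, right below the shut gate; x = loading direction along the lane, y across it, z up. Lane: open channel from x -238 to +10 mm, floor 4 mm above the table, walls 4 mm thick, inner faces at y -33 and +33 mm, tops 22 mm above the table. White bay: x +20 to +162 mm, 49 mm high, behind x +98 mm 72 mm high
- bay_stop (a point): front face of the rubber end stop inside the bay, under its clear window: x = +92 mm of the reader, mid-lane, at the lane floor. The tray's front edge touches it when home; the tray's origin is then at x = +50 mm of the reader, the gate can shut behind the tray's body (its handle passes through the notch in the gate) and the push plate stays outside in the lane
- gate (a joint): gate hinge, rad: 0 shut, limit 1.0 open. Its leaf, 5 mm thick at x = 0 of the reader, hangs across the lane to 6 mm above the table when shut and swings up sideways as the thumb plate goes down; from 0.55 on it clears the tray by 3 mm or more. The tray cannot push it open. A spring (about 2 N at the thumb plate when shut, 4 to 5 N open) shuts it by itself when let go
- gate_hinge (a point): point on the gate's hinge line at x = 0 of the reader: the line runs along the reader's x at y = -43 mm, 34 mm above the table, just outside the lane wall, from x -222 to +16 mm; its steel brackets reach 42 mm above the table. A hand square to the lane, fingers apart, straddles wall and hinge. The open leaf rises to 100 mm above the table, only at x = -15 to +15 mm
- thumb_plate (a point): middle of the upper face of the gate's thumb plate: dark steel, three rubber ribs, along the lane's outside on the reader's -y side, x -210 to -46 mm. Shut, it rises outward at 0.35 rad from the hinge to y = -88 mm; this point is then at x -128, y -68, z 45 mm. A fingertip pressed down near y = -70 opens the gate 0.55 rad at a tip height of 27 mm, 0.8 at 22, 1.0 at 17, and can slide along it
- tray: aluminium tray with two glass slides, about 0.28 kg, flat on the lane floor, short of the gate, its x axis along the reader's within 0.05 rad. Origin: underside, centre of the body, which is 84 mm (x) by 62 mm (y) by 9 mm high. A flat handle 22 mm wide, 5 mm high runs back (its -x) from the body to an upright black push plate
- push_face (a point): rear face of the tray's black push plate, the face to be pushed towards +x: 102 mm behind the tray's origin (its -x), mid-width, 20 mm above the tray's underside. The plate is 32 mm wide (y), 5 mm thick, its top 42 mm above the table
- slide_box: grey hinged slide box 96x62x26 mm, loose bystander; origin under its centre
- card_box: white card box of cover slips 100x72x28 mm, loose bystander; origin under its centre
- vial_b: small screw vial with a black cap, 23 mm across, 54 mm tall, loose bystander; origin under its centre
- vial_c: second small screw vial with a black cap, 23 mm across, 54 mm tall, loose bystander; origin under its centre
- petri: clear round dish 64 mm across, 16 mm high, loose bystander; origin under its centre
- forceps: steel forceps 118 mm long, 8 mm high, lying flat, loose bystander; origin under its centre
- marker: pen-shaped marker 138 mm long, 15 mm high, lying, loose bystander; origin under its centre

How it is judged:
By the outcome, as a careful person would: the job done as asked, in the order asked, and still so for the second after the job is handed in, with the robot touching nothing.
It also fails if it takes over 38 s, if anything falls off the work surface, if the arm or the gripper's body presses on something with over 40 N, if the wrist force passes 120 N, or if a joint passes its speed limit or range.

ROBOT

A 7-joint arm with a two-finger parallel gripper is mounted at the origin on the work surface; the furniture and walls round the work are solid. World frame = base frame: x ahead of the robot, y to its left, z up, the work surface at z = 0. Lengths are in m, angles in rad, forces in N, time in s.
With the tool pointing down it reaches from about 0.35 to 0.9 m from the base axis. Payload 7.2 kg.
Tool frame: the origin (TCP) lies at the very end of the fingers, on their centre line; the grasp point (between the pads) lies arm.grasp_offset behind it (arm.grasp_offset is the distance from the TCP to the grasp point, in m); z points along the fingers, y is the direction in which the jaws open and shut (so a half turn about z gives the same grasp; the last joint's range is limited). The gripper opens to 88 mm and grips with 3 to 60 N. Pads are 20 mm wide; open, the fingers measure 115 mm over their backs; the gripper's body (75 mm by 178 mm) begins 61 mm behind the grasp point.
Start: joints at [-1.196, 0.411, -0.013, 1.596, 0.006, 1.134, -0.082], TCP at [0.268, 0.565, 0.223] pointing down, gripper open.
Joint ranges: [-2.95, 2.95], [-0.29, 1.99], [-1.47, 1.44], [0.14, 2.54], [-1.03, 4.17], [0.13, 1.85], [-2.86, 2.86]. Speed limits (rad/s): [2.39, 2.39, 3.01, 3.01, 3.14, 3.14, 3.14].

INTERFACE

Orientations are given as a unit quaternion [w, x, y, z].
In Python, from workcell import arm, cams gives the robot as it stands.
- The arm moves only by the tool apply_moves, never from a script. Its argument "series" is a list that holds one entry, the list of rows, each a list of 5 numbers: the closure, from 0 (fully open) to 1 (shut), then the shift along the tool's x, y, z in cm, then the turn about the tool's z in degrees. A call has 1 to 5 rows; each row shifts and turns the commanded pose from where the row before left it, along the tool's axes as they then stand; what a row does not reach is not made up. A row lasts 1/8 s, in which the tool goes at most 62.5 mm and 10.7 degrees, less where a joint would pass 70% of its speed; a pose out of reach is approached as far as the arm can. A call is refused whole if a number of a shift passes 6.25 or a number of a turn 10.7, either way. A call with a gripper value outside its range is refused whole. The fingers move at their own pace and stop on an object; "squeeze" is the grip in N (left out, the last holds). Time passes only in rows, so rows that do not move let the fingers close. It gives the time, the measured TCP pose, the force and the opening at its end, in the units of the state.
- arm.get_obs(): the state, without advancing time (a new reading comes with each control period).
- cams.grab_frame(name): name is "scene" or "side" or "wrist"; returns a dict with "frame" (384x512x3 uint8, red, green, blue), "fx", "fy", "cx", "cy" (pixels), "k1" (the pictures are not rectified: a ray, as slopes to the right and down, at radius r is drawn at 1 + k1 r^2 times it, then the intrinsics apply), "rvec" (rotation vector, rad) and "tvec" (3), from world to camera coordinates, as OpenCV has them; the wrist camera has in their place "T_tool_cam" (4x4, takes a point from camera to tool coordinates, whose origin is the TCP and whose axes are the flange's). Camera axes: x right, y down, z forward; pixel columns grow to the right and rows downward; lengths in m; the calibration is good to about 2 mm. A picture is of the moment at which its call begins: read the wrist's pose just before it. There is no depth.
- arm.finish_job(): hands the job in, once; it reports no verdict.
The state is a dict: "clock": time; "qpos": joint angles; "joint_vel": joint speeds; "effort": joint torques, N m; "eef_pos": TCP position; "orientation": TCP orientation; "force": force on the tool from outside, world axes, zero at the start; "torque": the same for the moment, N m; "grip_width": finger opening in m.
Only numpy, scipy, OpenCV 4.12 (cv2) and the standard library are available. Lean on these libraries where they do the work, as an engineer would, in place of code of your own. Each camera call takes 0.05 s, during which the arm holds its last target.

## Working session

There is one attempt and no reset: what is moved stays moved. The work goes in short steps, Python scripts to look and compute and a tool call to move; the robot and the scene stay as the last step left them, time stands still between calls to the robot, and variables do not carry over. Pictures are saved under pics/ and viewed, and the job is handed in when it is done.

Besides the shell and the picture viewer there is one more tool, called after ">>>" as name(argument=value, ...), one argument or row to a line, values as JSON. apply_moves: Moves the arm, as the interface text tells. Its arguments: {"type":"object","properties":{"series":{"type":"array"},"squeeze":{"type":"number"}},"required":["series"]}

```bash
ls; mkdir -p pics; python3 - <<'E'
from workcell import arm,cams
import cv2,numpy as np
print(arm.get_obs(), arm.grasp_offset)
for n in ["scene","side","wrist"]:
    d=cams.grab_frame(n)
    cv2.imwrite(f"pics/{n}0.png",d["frame"][:,:,::-1])
    np.save(f"{n}0.npy",d,allow_pickle=True)
    print({k:v for k,v in d.items() if k!="frame"})
E
```

```text
pics
{'clock': 0.0, 'qpos': array([-1.19620862,  0.41186147, -0.01273728,  1.597061  ,  0.00559117,
        1.13429734, -0.08220064]), 'joint_vel': array([-0.00144075,  0.00067669, -0.00013259, -0.00101579, -0.00076979,
       -0.0003262 ,  0.00064698]), 'effort': array([-6.43425938e-05, -5.87954664e+01,  6.41817246e-01, -2.91078740e+01,
       -5.38158137e-02,  1.82138023e-02,  1.32321725e-04]), 'eef_pos': array([0.26758887, 0.56424759, 0.22182595]), 'orientation': array([-1.28033565e-04,  2.19568381e-01,  9.75596788e-01, -7.85492748e-04]), 'force': array([0.28656677, 0.1382963 , 0.50029728]), 'torque': array([ 0.00866788, -0.0343797 ,  0.03093953]), 'grip_width': 0.0875149281507718} 0.0187
{'fx': 367.22086408280563, 'fy': 367.22086408280563, 'cx': 258.15344137257995, 'cy': 193.13131577179033, 'k1': -0.033118013198647434, 'rvec': array([ 1.83253273, -1.07523095,  0.64072552]), 'tvec': array([-0.33023966,  0.25155924,  0.63299832])}
{'fx': 398.09304625311415, 'fy': 398.09304625311415, 'cx': 252.3260641161853, 'cy': 193.54573219777726, 'k1': -0.08479539607478007, 'rvec': array([ 1.98591481, -0.45275084,  0.29736723]), 'tvec': array([-0.52920512,  0.12047311,  0.92735874])}
{'fx': 327.26165587724125, 'fy': 327.26165587724125, 'cx': 255.68130929073934, 'cy': 186.0803050866048, 'k1': -0.09354048956270446, 'T_tool_cam': array([[ 8.69815065e-04, -9.62649658e-01, -2.70748737e-01,
         7.32483821e-02],
       [ 9.99999109e-01,  5.63086153e-04,  1.21056741e-03,
         1.68208341e-04],
       [-1.01289744e-03, -2.70749549e-01,  9.62649290e-01,
        -1.62322906e-01],
       [ 0.00000000e+00,  0.00000000e+00,  0.00000000e+00,
         1.00000000e+00]])}
```

View pics/scene0.png

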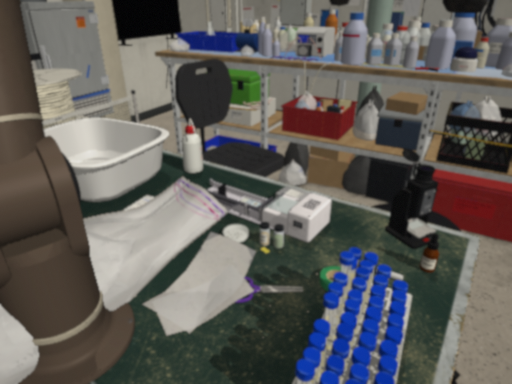

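View pics/side0.png

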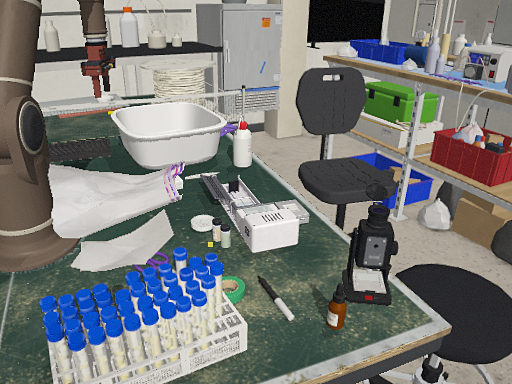

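View pics/wrist0.png

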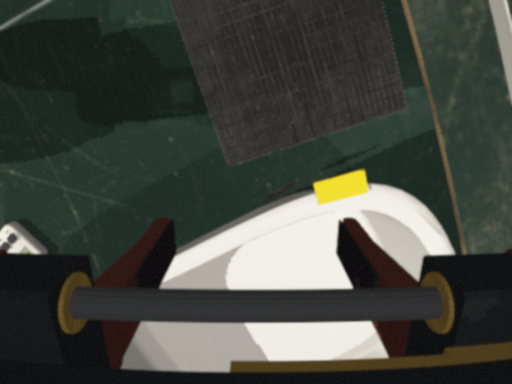

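```bash
cat > h.py <<'E'
import numpy as np,cv2
from scipy.spatial.transform import Rotation as R
def undist(d,uv):
    uv=np.atleast_2d(np.array(uv,float))
    K=np.array([[d["fx"],0,d["cx"]],[0,d["fy"],d["cy"]],[0,0,1]])
    p=cv2.undistortPoints(uv[:,None,:],K,np.array([d["k1"],0,0,0,0.]))
    return p[:,0,:]
def cam_pose(d,obs=None):
    if "rvec" in d:
        Rm=R.from_rotvec(d["rvec"]).as_matrix(); return Rm.T, -Rm.T@np.array(d["tvec"])
    q=obs["orientation"]; Rt=R.from_quat([q[1],q[2],q[3],q[0]]).as_matrix()
    T=np.array(d["T_tool_cam"]); return Rt@T[:3,:3], Rt@T[:3,3]+obs["eef_pos"]
def cast(d,uv,z,obs=None):
    p=undist(d,uv); Rw,c=cam_pose(d,obs)
    r=np.c_[p,np.ones(len(p))]@Rw.T
    s=(z-c[2])/r[:,2]; return c+r*s[:,None]
def proj(d,P,obs=None):
    Rw,c=cam_pose(d,obs); P=np.atleast_2d(P)
    rv=cv2.Rodrigues(Rw.T)[0]; t=-Rw.T@c
    K=np.array([[d["fx"],0,d["cx"]],[0,d["fy"],d["cy"]],[0,0,1]])
    return cv2.projectPoints(P.astype(float),rv,t,K,np.array([d["k1"],0,0,0,0.]))[0][:,0,:]
def load(n): return np.load(n,allow_pickle=True).item()
E
python3 - <<'E'
from h import *
s=load("side0.npy"); c=load("scene0.npy")
a=s["frame"][160:260,180:320,::-1]; cv2.imwrite("pics/sz.png",cv2.resize(a,None,fx=5.5,fy=5.5,interpolation=cv2.INTER_CUBIC))
a=c["frame"][170:260,190:340,::-1]; cv2.imwrite("pics/cz.png",cv2.resize(a,None,fx=5.2,fy=5.2,interpolation=cv2.INTER_CUBIC))
for d in (s,c): print(cam_pose(d)[1])
E
```

```text
[ 0.1275592  -0.93166833  0.5198931 ]
[-0.22122604 -0.5053148   0.51840442]
```

View pics/sz.png

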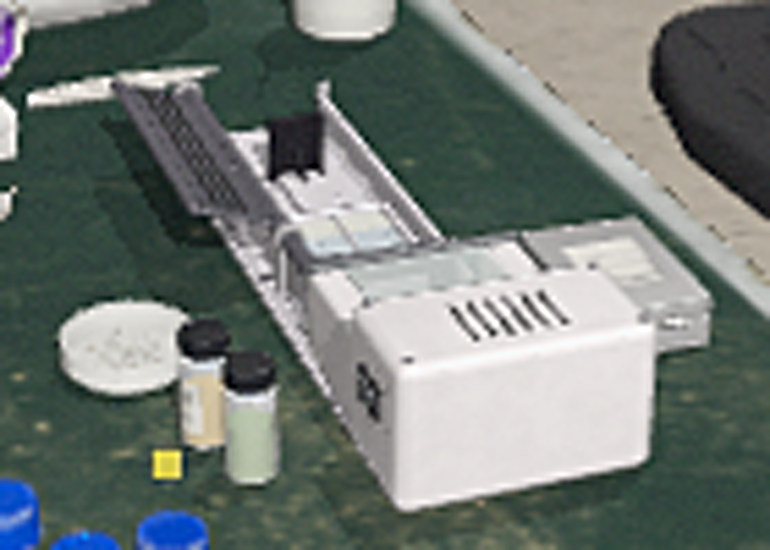

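View pics/cz.png

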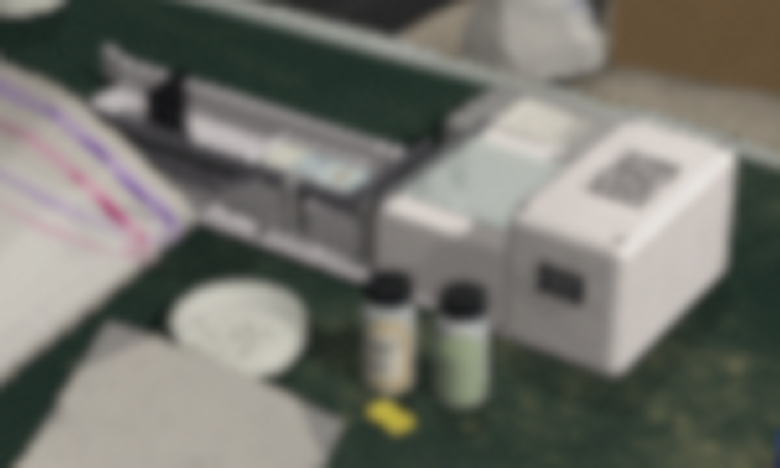

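```bash
python3 - <<'E'
from h import *
np.set_printoptions(precision=4,suppress=True)
s=load("side0.npy"); c=load("scene0.npy")
S=lambda x,y:(180+x/5.5,160+y/5.5)
C=lambda x,y:(190+x/5.2,170+y/5.2)
top=cast(s,[S(403,362),S(652,325),S(592,265),S(356,308)],0.072);print(top)
print(cast(s,[S(400,508),S(648,465)],0.0))
print("scene",cast(c,[C(618,250),C(735,155),C(627,122),C(512,212)],0.072))
print(cast(c,[C(617,375)],0))
# near wall end, plate ends
print("push plate top corners",cast(s,[S(270,120),S(322,112)],0.042))
print("scene push",cast(c,[C(152,85),C(183,72)],0.042))
print("lane wall right end",cast(s,[S(322,85)],.022),cast(c,[C(103,45)],.022))
E
```

```text
[[ 0.4662 -0.2545  0.072 ]
 [ 0.5728 -0.2713  0.072 ]
 [ 0.5772 -0.2151  0.072 ]
 [ 0.4679 -0.2064  0.072 ]]
[[ 0.4669 -0.2521  0.    ]
 [ 0.5779 -0.2686  0.    ]]
scene [[ 0.4586 -0.2547  0.072 ]
 [ 0.566  -0.271   0.072 ]
 [ 0.5723 -0.2127  0.072 ]
 [ 0.4657 -0.1999  0.072 ]]
[[ 0.4667 -0.2557  0.    ]]
push plate top corners [[0.5358 0.0461 0.042 ]
 [0.5651 0.044  0.042 ]]
scene push [[0.5396 0.0519 0.042 ]
 [0.5612 0.0459 0.042 ]]
lane wall right end [[0.5989 0.1193 0.022 ]] [[0.6009 0.1312 0.022 ]]
```

```bash
python3 - <<'E'
from h import *
np.set_printoptions(precision=4,suppress=True)
s=load("side0.npy"); c=load("scene0.npy")
b=cast(s,[(242,165)],0.0);print(b, cast(c,[(193,172)],0))
for z in (.1,.15,.2,.25): print(z,proj(s,b+[0,0.02,z]),proj(c,b+[0,.02,z]))
E
```

```text
[[0.6686 0.2447 0.    ]] [[0.652  0.2398 0.    ]]
0.1 [[239.547  135.9475]] [[187.5626 141.2127]]
0.15 [[239.5047 121.7669]] [[186.1455 126.6412]]
0.2 [[239.4641 107.1654]] [[184.681 111.507]]
0.25 [[239.4254  92.1351]] [[183.1676  95.7824]]
```

>>> apply_moves(
  series=[
    [[0.36,0,0,-2,10.5],[0.36,0,0,-2,10.5],[0.36,0,0,-2,10.5],[0.36,0,0,-1,10.5],[0.36,0,0,0,10.5]],
  ],
)

```text
clock: 0.78
eef_pos: [0.2679, 0.565, 0.2934]
orientation: [-0.0, 0.631, 0.776, 0.001]
force: [-0.4, 1.3, 0.3]
grip_width: 0.0563
```

>>> apply_moves(
  series=[
    [[0.36,-4,2.0,0,8.5],[0.36,-4.3,2.2,0,8.5],[0.36,-4.5,2.4,0,0],[0.36,-4.5,2.4,0,0],[0.36,-4.5,2.4,0,0]],
  ],
)

```text
clock: 1.4
eef_pos: [0.3811, 0.3459, 0.2925]
orientation: [-0.0, 0.736, 0.676, -0.0]
force: [1.2, 0.2, -0.0]
grip_width: 0.0563
```

>>> apply_moves(
  series=[
    [[0.36,-4.5,2.4,0,0],[0.36,-4.5,2.4,0,0],[0.36,-4.5,2.4,0,0],[0.36,-4.5,2.4,0,0],[0.36,-4.5,2.4,0,0]],
  ],
)

```text
clock: 2.02
eef_pos: [0.4815, 0.1117, 0.2927]
orientation: [-0.0, 0.736, 0.676, 0.0]
force: [1.1, 0.0, -0.1]
grip_width: 0.0563
```

>>> apply_moves(
  series=[
    [[0.36,-4.5,1.8,0,0],[0.36,-4.5,1.8,0,0],[0.36,-4.5,1.8,0,0],[0.36,-3,1,0,0],[0.36,0,0,0,0]],
  ],
)

```text
clock: 2.65
eef_pos: [0.5308, -0.0593, 0.2925]
orientation: [0.0, 0.738, 0.675, -0.0]
force: [0.5, 0.1, 0.4]
grip_width: 0.0559
```

```bash
python3 - <<'E'
from workcell import arm,cams
from h import *
o=arm.get_obs(); d=cams.grab_frame("wrist"); d["obs"]=o
np.save("w1.npy",d,allow_pickle=True)
print(o["eef_pos"],o["joint_vel"],o["qpos"])
cv2.imwrite("pics/w1.png",cv2.resize(d["frame"][:,:,::-1],(800,600),interpolation=cv2.INTER_CUBIC))
E
```

```text
[ 0.53084088 -0.05929431  0.29252132] [-0.03997669 -0.01076494 -0.04864658  0.01233679 -0.00956222  0.00401333
 -0.03998605] [-0.51846264  0.21751818  0.6512426   1.75163837 -0.13864373  1.21914356
  0.07970291]
```

View pics/w1.png

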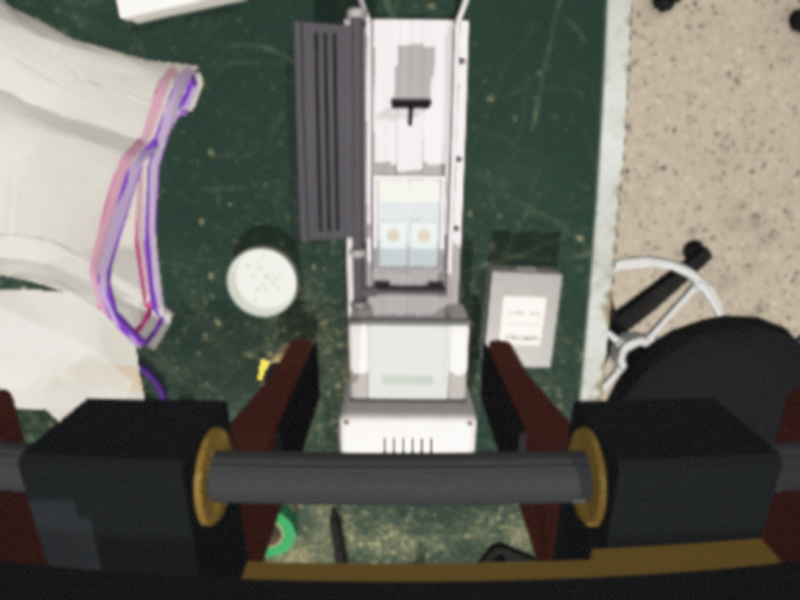

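```bash
python3 - <<'E'
from h import *
d=load("w1.npy"); f=d["frame"][:,:,::-1]
cv2.imwrite("pics/w1a.png",cv2.resize(f[0:110,180:310],None,fx=5.4,fy=5.4,interpolation=cv2.INTER_CUBIC))
cv2.imwrite("pics/w1b.png",cv2.resize(f[100:210,180:310],None,fx=5.4,fy=5.4,interpolation=cv2.INTER_CUBIC))
E
```

```text
(no output)
```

View pics/w1a.png

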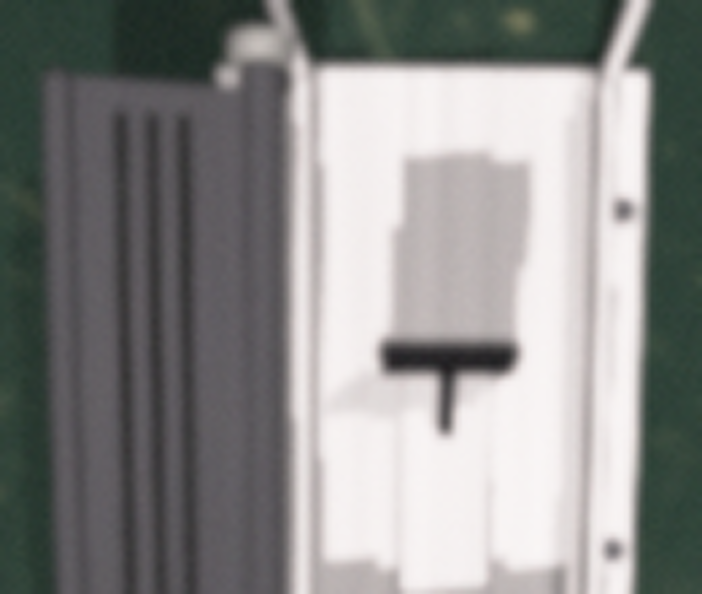

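View pics/w1b.png

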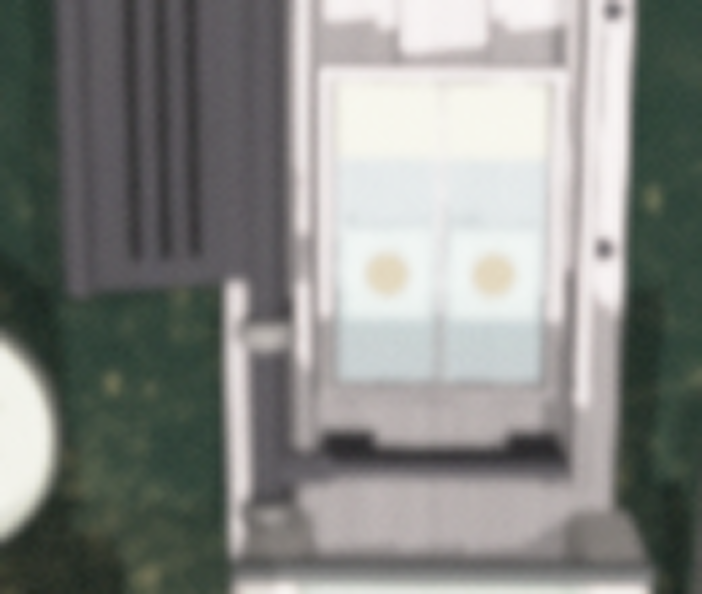

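```bash
python3 - <<'E'
from h import *
np.set_printoptions(precision=4,suppress=True)
d=load("w1.npy");o=d["obs"]
A=lambda x,y:(180+x/5.4,y/5.4)
B=lambda x,y:(180+x/5.4,100+y/5.4)
L=cast(d,[A(314,200),A(314,400),B(313,100),B(313,300)],.022,o)
Rr=cast(d,[A(603,120),A(592,400),B(580,100),B(576,300)],.022,o)
print(L,Rr)
for P in(L,Rr): print("yaw x", np.degrees(np.arctan2(*(P[-1]-P[0])[[1,0]])))
floor=cast(d,[A(322,66),A(600,68)],.004,o);print("lane rear floor edge",floor)
pp=cast(d,[A(383,343),A(517,345)],.042,o);print("push",pp)
tb=cast(d,[B(320,68),B(566,70)],.013,o);print("tray rear",tb)
br=cast(d,[B(232,560),B(652,560)],.049,o);print("bay front top",br)
tp=cast(d,[A(48,72)],.0527,o),cast(d,[B(70,293)],.0527,o);print("plate corners outer",tp)
print("tool yaw", np.degrees(np.arctan2(2*o['orientation'][1]*o['orientation'][2],2*o['orientation'][1]**2-1)))
E
```

```text
[[ 0.5231  0.0864  0.022 ]
 [ 0.5187  0.0419  0.022 ]
 [ 0.5129 -0.0136  0.022 ]
 [ 0.5079 -0.0623  0.022 ]] [[ 0.5905  0.0982  0.022 ]
 [ 0.5837  0.0363  0.022 ]
 [ 0.5771 -0.0193  0.022 ]
 [ 0.5729 -0.0681  0.022 ]]
yaw x -95.85080048416255
yaw x -96.04660581588101
lane rear floor edge [[0.5273 0.1196 0.004 ]
 [0.5928 0.1135 0.004 ]]
push [[0.5361 0.0515 0.042 ]
 [0.5657 0.0485 0.042 ]]
tray rear [[ 0.5148 -0.0066  0.013 ]
 [ 0.5749 -0.0124  0.013 ]]
bay front top [[ 0.4836 -0.1193  0.049 ]
 [ 0.5851 -0.1284  0.049 ]]
plate corners outer (array([[0.4706, 0.1129, 0.0527]]), array([[ 0.4542, -0.0502,  0.0527]]))
tool yaw 84.86326383324338
```

>>> apply_moves(
  series=[
    [[0.36,3.4,-0.6,2,0.5],[0.36,3.4,-0.6,4,0],[0.36,3.4,-0.6,4,0],[0.36,3.4,-0.6,4,0],[0.36,0,0,2,0]],
  ],
)

```text
clock: 3.32
eef_pos: [0.5172, 0.0862, 0.1303]
orientation: [-0.002, 0.737, 0.676, -0.001]
force: [-0.0, -0.4, 0.8]
grip_width: 0.0562
```

>>> apply_moves(
  series=[
    [[0.36,0,0,3,0],[0.36,0,0,2,0],[0.36,0,0,0,0]],
  ],
)

```text
clock: 3.7
eef_pos: [0.5179, 0.0825, 0.0814]
orientation: [-0.001, 0.739, 0.674, -0.001]
force: [0.4, 0.6, 0.5]
grip_width: 0.0563
```

```bash
cat > st.py <<'E'
from workcell import arm,cams
from h import *
import sys
np.set_printoptions(precision=4,suppress=True)
tag=sys.argv[1]
O=np.array([.5375,-.1045]);ux=np.array([-.0976,-.9952]);uy=np.array([.9952,-.0976])
o=arm.get_obs(); p=o["eef_pos"]; q=o["orientation"]
print("reader xyz mm",1e3*(p[:2]-O)@ux,1e3*(p[:2]-O)@uy,p[2]*1e3,"yaw",np.degrees(np.arctan2(2*q[1]*q[2],2*q[1]**2-1)),"F",o["force"],o["clock"],"w",o["grip_width"])
for n in sys.argv[2:]:
    d=cams.grab_frame(n); d["obs"]=o; np.save(f"{n}_{tag}.npy",d,allow_pickle=True)
    f=d["frame"][:,:,::-1]
    if n=="side": f=cv2.resize(f[120:270,150:350],(800,600),interpolation=cv2.INTER_CUBIC)
    elif n=="scene": f=cv2.resize(f[130:250,150:310],(800,600),interpolation=cv2.INTER_CUBIC)
    cv2.imwrite(f"pics/{n}_{tag}.png",f)
E
python3 st.py a side wrist scene
```

```text
reader xyz mm -184.22917789906586 -37.81067803096083 81.3811339922502 yaw 84.75366824749514 F [0.3675 0.6474 0.4549] 3.7 w 0.05632629213101067
```

View pics/side_a.png

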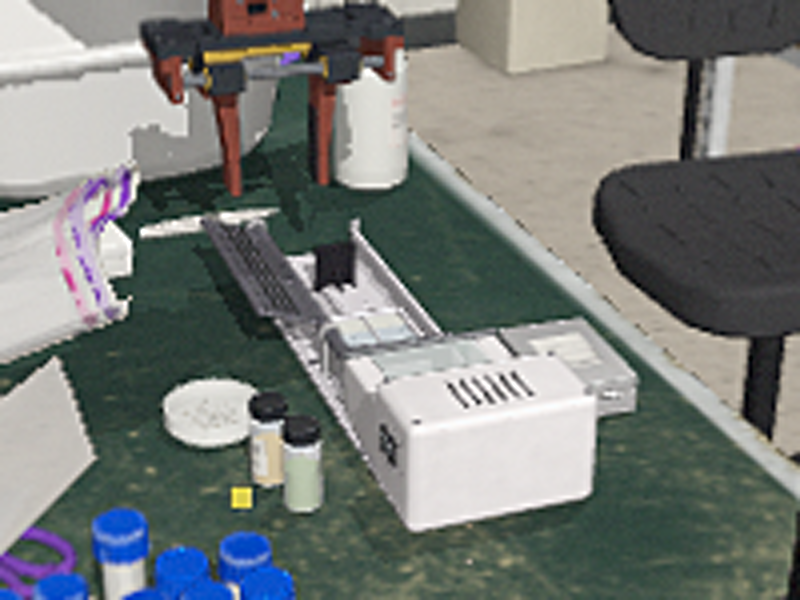

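View pics/scene_a.png

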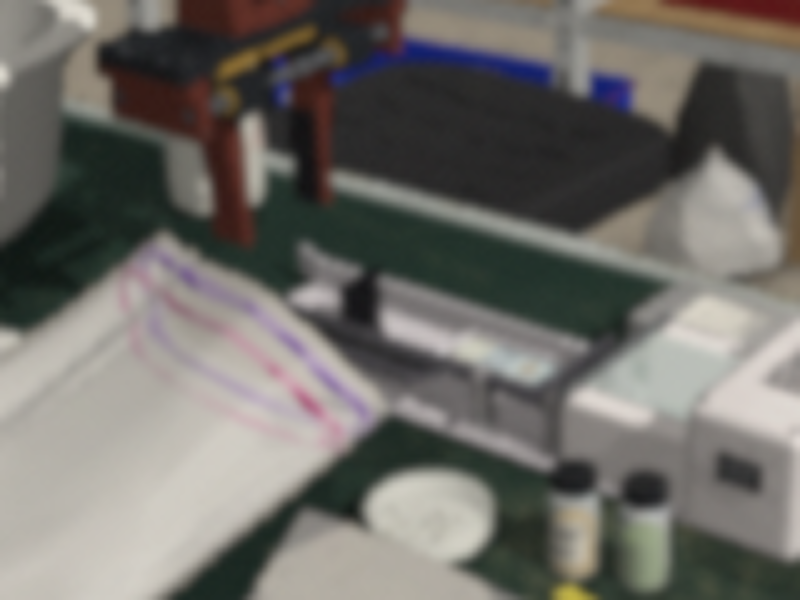

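View pics/wrist_a.png

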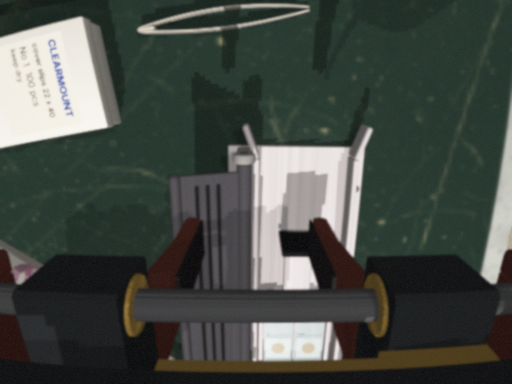

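>>> apply_moves(
  series=[
    [[0.36,0,0.2,2.5,0.3],[0.36,0,0,1.5,0],[0.36,0,0,0.5,0],[0.36,0,0,0,0]],
  ],
)

```text
clock: 4.35
eef_pos: [0.5213, 0.0811, 0.0378]
orientation: [-0.0, 0.741, 0.671, -0.0]
force: [-1.4, 0.4, 2.4]
grip_width: 0.0562
```

```bash
python3 st.py b side wrist
```

```text
reader xyz mm -183.1351674484564 -34.23723970174637 37.82981196285338 yaw 84.33864672397203 F [-1.3942  0.3617  2.4264] 4.35 w 0.05622905030753816
```

View pics/side_b.png

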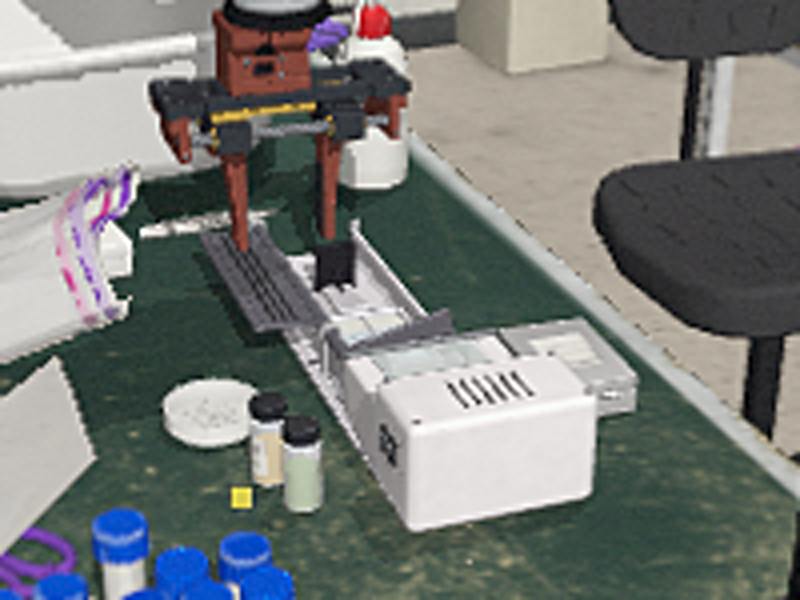

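View pics/wrist_b.png

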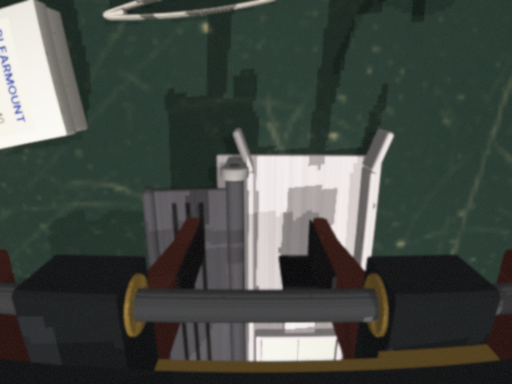

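>>> apply_moves(
  series=[
    [[0.36,0,-0.1,0.9,0],[0.36,0,0,0.8,0],[0.36,0,0,0,0]],
  ],
)

```text
clock: 4.82
eef_pos: [0.5227, 0.0809, 0.0229]
orientation: [0.001, 0.741, 0.671, 0.002]
force: [-2.8, -0.3, 21.2]
grip_width: 0.0561
```

```bash
python3 st.py c side scene
```

```text
reader xyz mm -183.08164396856475 -32.84415346165771 22.928535121953992 yaw 84.29782721179623 F [-2.8344 -0.3109 21.2253] 4.825 w 0.056076724258180534
```

View pics/side_c.png

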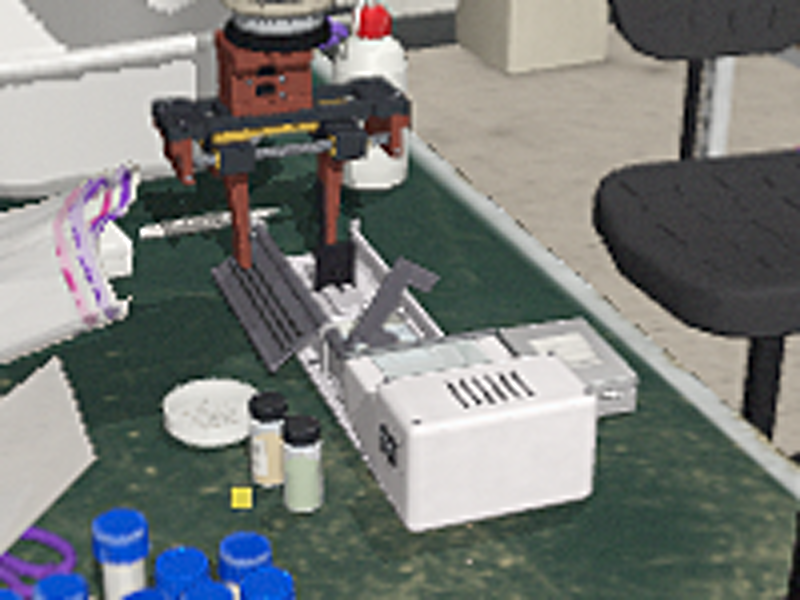

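View pics/scene_c.png

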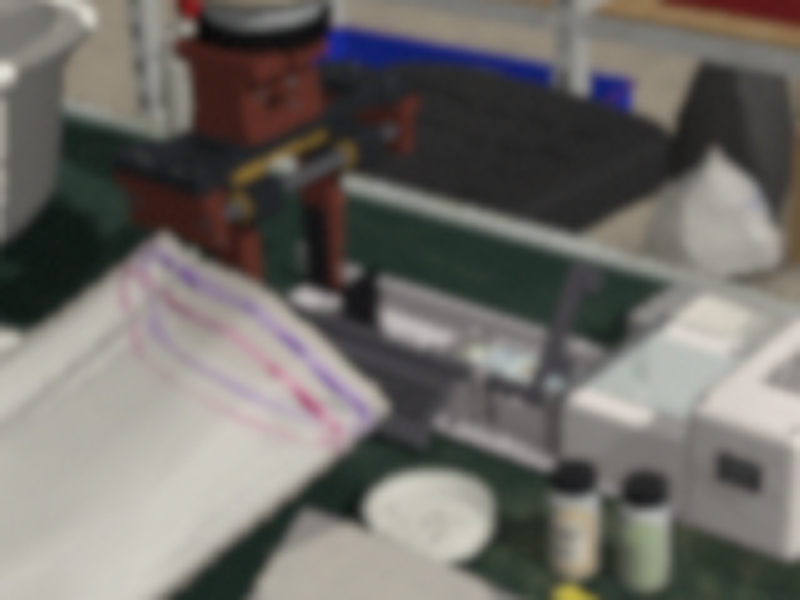

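>>> apply_moves(
  series=[
    [[0.36,0,-0.3,0,0],[0.36,0,0,0,0]],
  ],
)

```text
clock: 5.18
eef_pos: [0.5188, 0.0812, 0.0218]
orientation: [0.001, 0.741, 0.671, 0.001]
force: [0.9, 0.6, 5.9]
grip_width: 0.0563
```

```bash
python3 st.py d side
```

```text
reader xyz mm -182.95231034899197 -36.72456035111295 21.836035968947293 yaw 84.31848128016168 F [0.88   0.6127 5.8917] 5.175 w 0.0562626231075408
```

View pics/side_d.png

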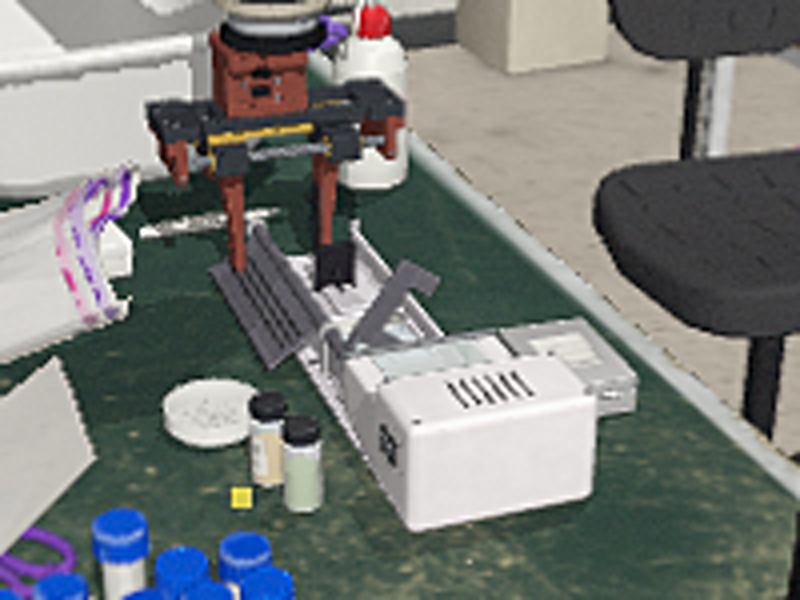

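>>> apply_moves(
  series=[
    [[0.36,-0.8,0,0,0],[0.36,-0.5,0,0,0],[0.36,-0.5,0,0,0],[0.36,-0.6,0,0,0],[0.36,-0.8,0,0,0]],
  ],
)

```text
clock: 5.85
eef_pos: [0.5142, 0.0504, 0.0207]
orientation: [-0.001, 0.741, 0.672, 0.0]
force: [-3.1, 6.5, 3.2]
grip_width: 0.0561
```

```bash
python3 st.py e side
```

```text
reader xyz mm -151.8922070190267 -38.25910756806557 20.71145362231573 yaw 84.40085148310648 F [-3.0532  6.5035  3.2234] 5.85 w 0.05610608047101931
```

View pics/side_e.png

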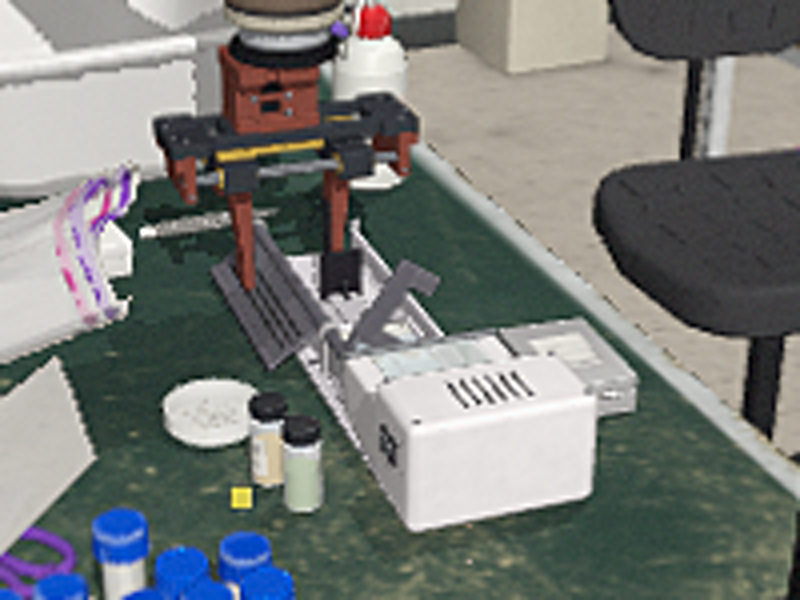

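>>> apply_moves(
  series=[
    [[0.36,-1,0.1,0,0],[0.36,-1,0.1,0,0],[0.36,-1,0,0,0],[0.36,-1,0,0,0],[0.36,-1,0,0,0]],
  ],
)

```text
clock: 6.52
eef_pos: [0.5108, 0.001, 0.0207]
orientation: [-0.001, 0.741, 0.672, 0.0]
force: [-3.0, 8.8, 6.8]
grip_width: 0.0564
```

```bash
python3 st.py f side scene
```

```text
reader xyz mm -102.34179390945586 -36.851363242431056 20.710906961099884 yaw 84.41031259898902 F [-2.9882  8.8135  6.8099] 6.525 w 0.056360049873714096
```

View pics/side_f.png

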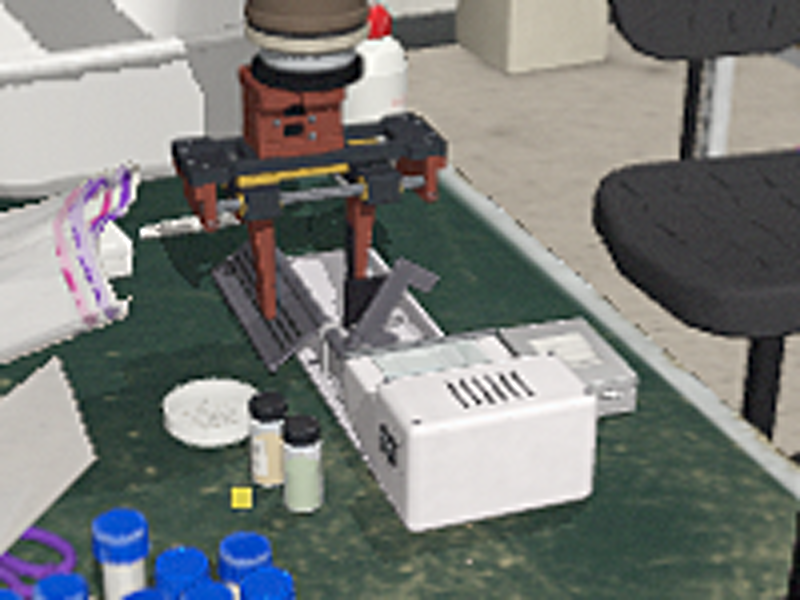

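View pics/scene_f.png

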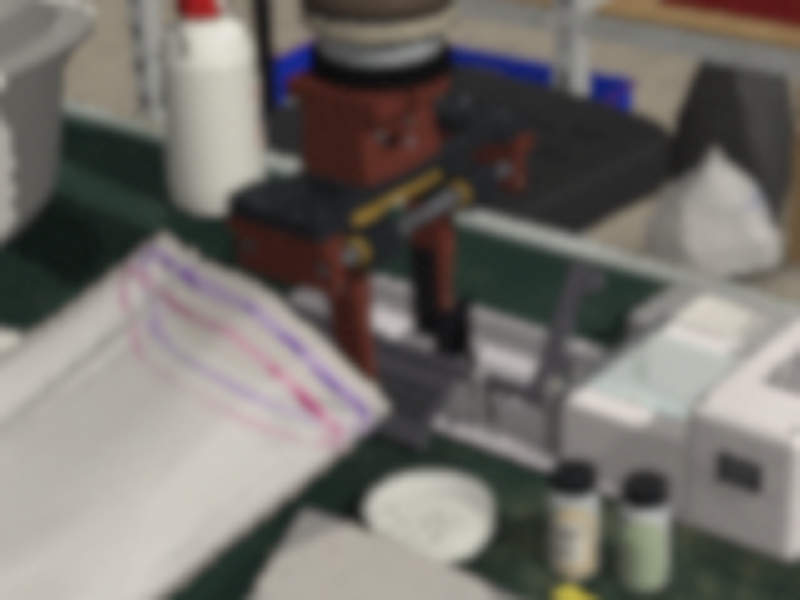

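Tray is moving squarely with the gate fully up; continue, slowing near the stop (40 mm to go).

>>> apply_moves(
  series=[
    [[0.36,-1,0,0,0],[0.36,-1,0,0,0],[0.36,-0.8,0,0,0],[0.36,-0.5,0,0,0],[0.36,0,0,0,0]],
  ],
)

```text
clock: 7.25
eef_pos: [0.5073, -0.033, 0.0206]
orientation: [-0.001, 0.741, 0.671, -0.0]
force: [-2.5, 4.3, 6.5]
grip_width: 0.0562
```

>>> apply_moves(
  series=[
    [[0.36,-0.3,0,0,0],[0.36,-0.2,0,0,0]],
  ],
)

```text
clock: 7.5
eef_pos: [0.5068, -0.0369, 0.0206]
orientation: [-0.001, 0.741, 0.672, 0.0]
force: [-4.4, 9.0, 7.1]
grip_width: 0.0562
```

>>> apply_moves(
  series=[
    [[0.36,-0.2,0,0,0]],
  ],
)

```text
clock: 7.62
eef_pos: [0.5067, -0.0384, 0.0206]
orientation: [-0.002, 0.741, 0.672, 0.0]
force: [-3.3, 13.5, 7.8]
grip_width: 0.0558
```

>>> apply_moves(
  series=[
    [[0.36,-0.1,0,0,0],[0.36,0,0,0,0]],
  ],
)

```text
clock: 7.88
eef_pos: [0.5067, -0.0384, 0.0206]
orientation: [-0.002, 0.74, 0.672, 0.0]
force: [-2.6, 12.0, 7.0]
grip_width: 0.056
```

```bash
python3 st.py g side wrist scene
```

```text
reader xyz mm -62.786018236429975 -37.1188581599184 20.61279982266908 yaw 84.49178734187545 F [-2.5813 12.018   6.9534] 7.875 w 0.056035290368631495
```

View pics/wrist_g.png

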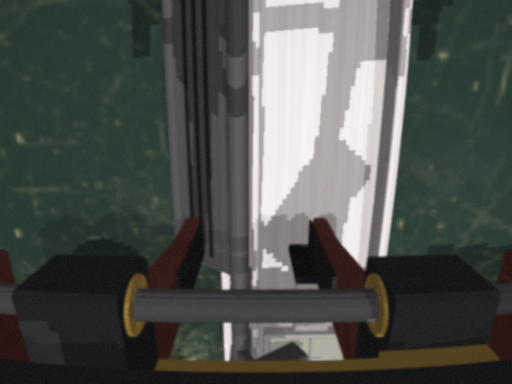

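View pics/side_g.png

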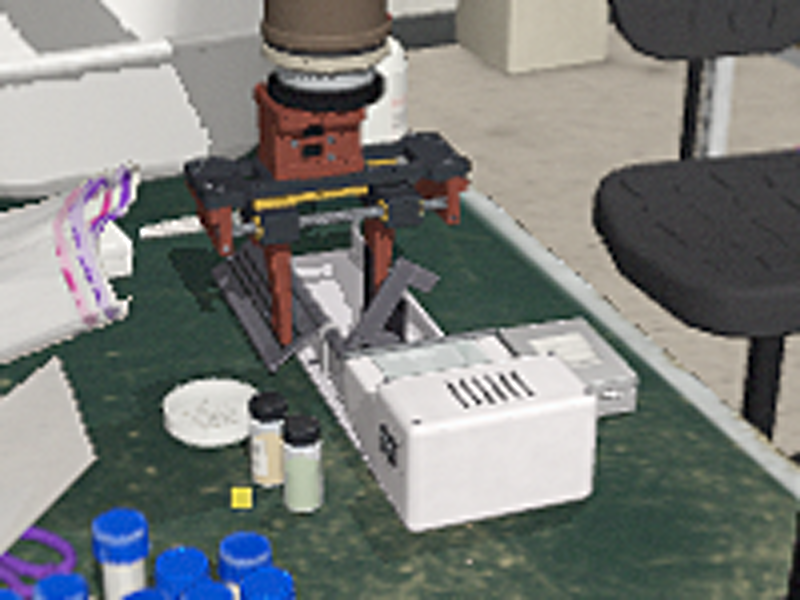

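>>> apply_moves(
  series=[
    [[0.36,-0.2,0,0,0],[0.36,-0.2,0,0,0],[0.36,0,0,0,0]],
  ],
)

```text
clock: 8.4
eef_pos: [0.5068, -0.0388, 0.0206]
orientation: [-0.003, 0.739, 0.674, 0.002]
force: [-2.2, 22.3, 7.7]
grip_width: 0.0563
```

>>> apply_moves(
  series=[
    [[0.36,0.3,0,0,0],[0.36,0.4,0,0,0],[0.36,0.6,0,0,0],[0.36,0.5,0,0,0],[0.36,0,0,0,0]],
  ],
)

```text
clock: 9.02
eef_pos: [0.5075, -0.0295, 0.0204]
orientation: [0.0, 0.742, 0.671, -0.001]
force: [-3.9, -2.7, 6.0]
grip_width: 0.0562
```

```bash
python3 st.py i side wrist
```

```text
reader xyz mm -71.69009553456337 -37.21186589351461 20.449836863931306 yaw 84.26454913314123 F [-3.897  -2.7489  5.9942] 9.025 w 0.0561657159936633
```

View pics/wrist_i.png

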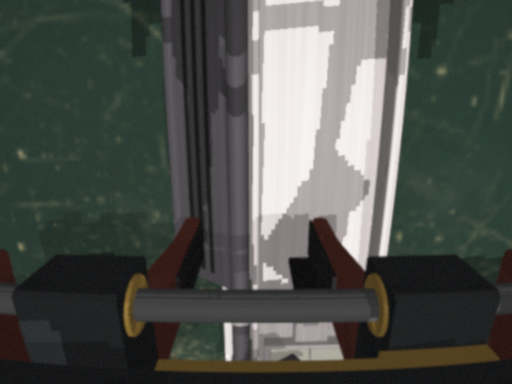

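View pics/side_i.png

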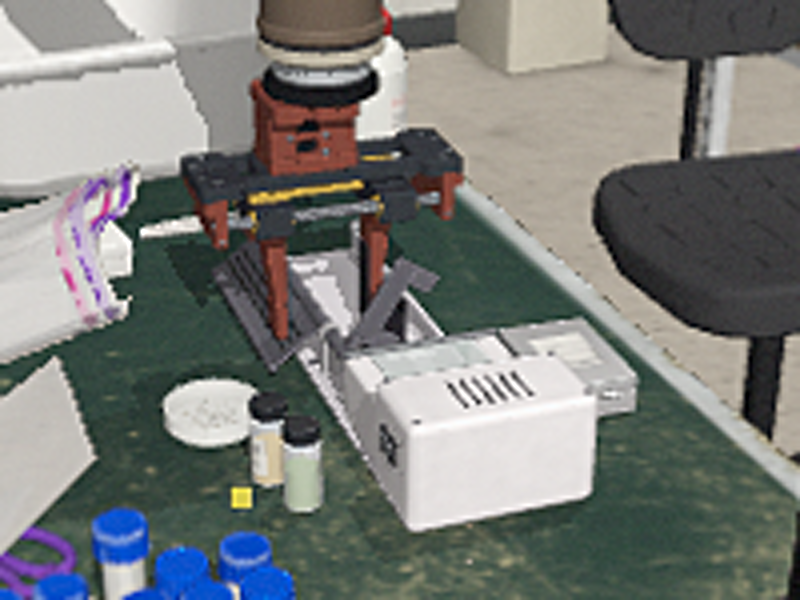

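>>> apply_moves(
  series=[
    [[0.36,0,0,-0.6,0],[0.36,0,0,-0.8,0],[0.36,0,0,-1,0],[0.36,0,0,-1.5,0],[0.36,0,0,-3,0]],
  ],
)

```text
clock: 9.75
eef_pos: [0.5086, -0.0273, 0.0905]
orientation: [-0.0, 0.741, 0.671, -0.0]
force: [0.7, -0.4, -0.0]
grip_width: 0.0565
```

>>> apply_moves(
  series=[
    [[0.36,0,0,-5,0],[0.36,-1,0,-5,0],[0.36,-2,1,-5,0],[0.36,-2,1,-4,0],[0.36,0,0,0,0]],
  ],
)

```text
clock: 10.38
eef_pos: [0.5256, -0.0813, 0.2838]
orientation: [0.003, 0.742, 0.67, 0.003]
force: [-0.0, -0.2, -0.9]
grip_width: 0.0557
```

```bash
python3 st.py j side wrist scene
```

```text
reader xyz mm -21.907024191148555 -14.123393143471226 283.7788374164264 yaw 84.1654371741085 F [-0.0477 -0.1765 -0.865 ] 10.375 w 0.055651197462495014
```

View pics/wrist_j.png

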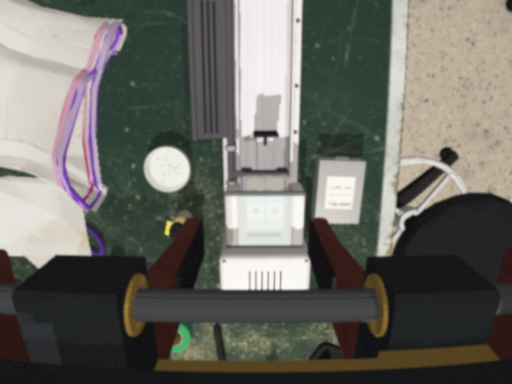

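View pics/side_j.png

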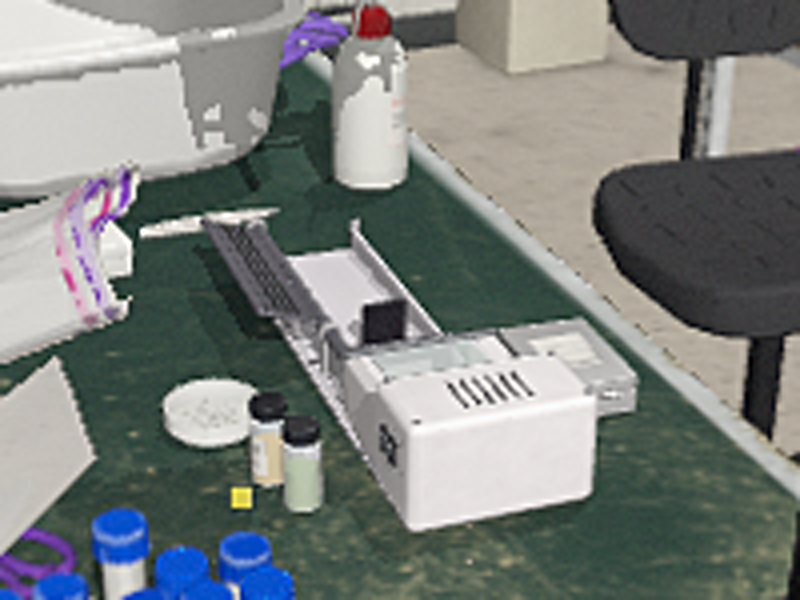

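View pics/scene_j.png

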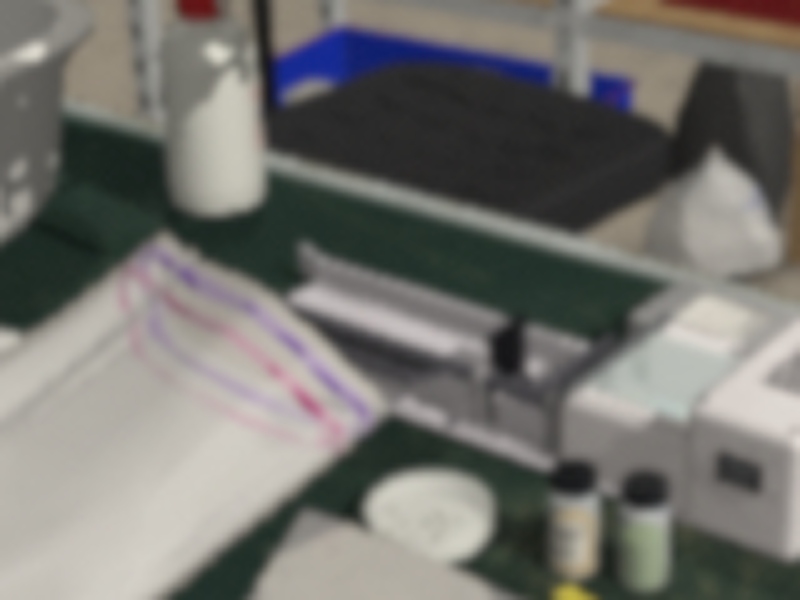

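```bash
python3 - <<'E'
from h import *
d=load("wrist_j.npy"); f=d["frame"][:,:,::-1]
cv2.imwrite("pics/wj.png",cv2.resize(f[115:225,205:325],None,fx=5.4,fy=5.4,interpolation=cv2.INTER_CUBIC))
E
```

```text
(no output)
```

View pics/wj.png

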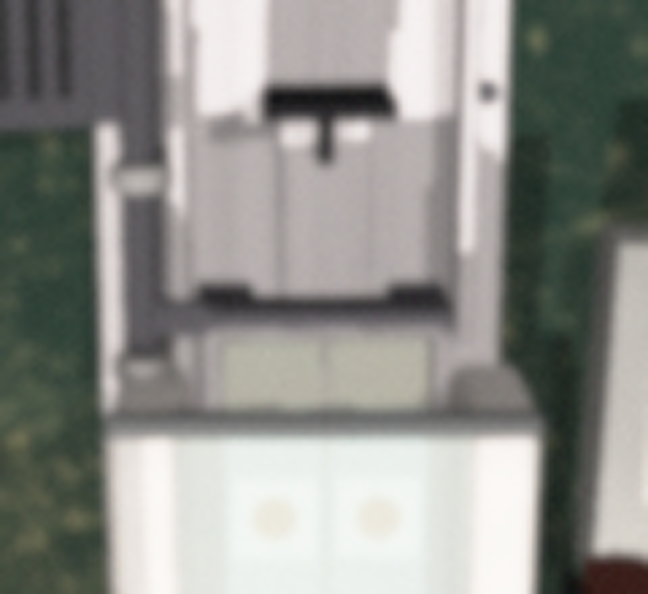

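```bash
python3 - <<'E'
from h import *
d=load("wrist_j.npy");o=d["obs"]
O=np.array([.5375,-.1045]);ux=np.array([-.0976,-.9952]);uy=np.array([.9952,-.0976])
Z=lambda x,y:(205+x/5.4,115+y/5.4)
for uv,z in [(Z(265,88),.042),(Z(390,88),.042),(Z(108,412),.049),(Z(542,418),.049),(Z(20,128),.05)]:
    p=cast(d,[uv],z,o)[0,:2]-O; print(1e3*p@ux,1e3*p@uy)
from workcell import arm
arm.finish_job()
E
```

```text
-52.70587800506423 -13.059021803662326
-52.61546665909826 15.392914415779964
21.82633736928934 -50.21556699072301
23.897649844050395 51.778385444613775
-44.97045904098878 -68.07187664884509
the job is handed in; nothing more can be done
```

The slide tray is home against the bay stop, the gate is shut behind it, and I handed the job in at about 10.4 s of the 38 s allowed.

**How it went:** One fingertip held the thumb plate down, which kept the gate at about 0.85–1.0 rad by eye in the side view. The other fingertip pushed the tray under the open gate by its push plate. At the stop, 4 mm more commanded push moved the tool only 0.4 mm, and the push force rose to 22 N. I then backed the pushing finger off about 9 mm with the gate still open, lifted the hand clear, and the gate dropped shut.

**Last checks:**
- **Tray position:** the push face measured at x = −52.6 mm of the reader, against −52 mm when home. That is within the roughly 2 mm calibration.
- **Gate:** it looks shut across the handle in the wrist, side and scene pictures, with the tray body and slides behind it.
- **Bystanders:** those in view look unmoved. I compared the pictures by eye and did not measure their positions.
- **Robot:** the hand is clear at 0.28 m, and the force reading is about zero.

**Things that disagreed:**
- When first pressing, the plate reached its end stop, with 21 N upward on the tool at a tip height of 23 mm. I had expected that at about 17 mm. The fingertip had slid a few millimetres inward, so I moved it back out before pushing, and the force fell to 6 N.
- The floor edge at the open end of the lane put the reader's origin about 16 mm off. I used the thumb-plate corners and the bay front, which agreed with each other.

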